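# Get the beeswax out of the bayonet-lidded drum

### The job

Get the block of beeswax out for stitching: turn the bayonet lid of the grey drum anticlockwise by its bar handle until its lugs come to the slots, lift it off, and lay it flat, handle up, in the middle of the round cork mat. Then take the wax block out of the drum and put it in the wooden tray. Leave everything else on the table where it is.

Things in the scene. Friction and masses are not known exactly. Their poses are not given: they have to be found in the camera images.
- drum: Round grey metal drum, screwed down, 180 mm across, 60 mm high. Origin: centre of its underside; z up; its +x and -x point at the two slots. Inside: round opening 120 mm across, inner floor 6 mm above the underside. The lid lies on a seat 48 mm up. Above the seat at the rim runs a steel lip (56 to 60 mm up, inner edge 71 mm from the axis), broken only by the slots.
- drum_slot (a point): Middle of one of the two opposite slots in the lip, 80 mm from the drum's axis along its +x, 58 mm above its underside. Each slot is 30 degrees wide; a lug has about 6 degrees of play in it either way. The lugs start under the lip, 35 to 72 degrees clockwise (from above) of the slots. Turned anticlockwise they reach the slots; a stop ends the turn about 5 degrees past the middle.
- lid_handle (a point): Centre of the black bar handle on the aluminium bayonet lid (loose, about 0.3 kg), on the lid's axis, 34 mm above its flat underside. The bar lies along this point's x and is 88 mm long, 14 mm thick, 20 mm high; z is the lid's up. Under the bar, between its two posts, 14 mm are free. The disc is 136 mm across, 10 mm thick.
- lid_lug (a point): Outer end of one of the lid's two opposite lugs, 82 mm from the lid's axis along the handle point's +x (the lugs lie in line with the bar), 2.5 mm above the lid's underside. Lugs are 24 mm wide, 5 mm thick.
- wax_center (a point): Centre of a yellow block of beeswax, 30 mm (its x) by 46 mm (its y) by 19 mm high (z), about 0.06 kg, which lies flat inside the drum within about 8 mm of its middle, hidden until the lid is off.
- tray: Shallow open wooden tray, 110 mm (x) by 140 mm (y), walls 4 mm thick and 22 mm high, fixed. Origin: centre of its underside; inner floor about 4 mm above it.
- cork_mat: Round cork mat, 180 mm across and 4 mm thick, fixed. Origin: centre of its underside.
- steel_weight: Bystander: plain turned steel weight, 50 mm across, 24 high. Origin: centre of its underside.
- bobbin_red: Bystander: small bobbin with thread, 25 mm across, 12 high. Origin: centre of its underside.
- tape_roll: Bystander: upright-axis roll of grey tape, 116 mm across, 46 high. Origin: centre of its underside.
- chalk: Bystander: flat tailor's chalk, 40x49x8 mm. Origin: centre of its underside.
- snips: Bystander: thread snips lying flat, 21x99x8 mm. Origin: centre of its underside.
Mind the look-alikes: they are no part of the job. Several things look just like the tray: the one meant starts farthest to the robot's left.

How it is judged (in metres and radians):
On the way, in this order (a step that is already met when the one before it is completed fails the run):
1. the lid, still on its seat, is turned until its lugs are at the slots (angle between the x axis of lid_handle and the x axis of drum, either way round below 0.16 rad and z of lid_handle in the frame of drum below 0.09 m), for 0.05 s.
2. the lid is lifted free of the drum (z of lid_handle in the frame of drum above 0.1 m), for 0.05 s.
3. the lid lies flat on the cork mat (horizontal distance between lid_handle and cork_mat below 0.04 m and height (world z) of lid_handle below 0.046 m and angle between lid_handle's own z axis and vertical below 0.1 rad), for 0.2 s.
4. the wax block is lifted out of the drum (height (world z) of wax_center above 0.065 m), for 0.05 s.
At the end, for the whole second after the job is handed in: The lid lies flat (within 0.1 rad), handle up, on the cork mat, its centre within 40 mm of the mat's; the wax block rests on the floor of the tray, between its walls, its centre less than 30 mm above the tray's underside (all of step 3 and x of wax_center in the frame of tray between -0.05 and 0.05 m and y of wax_center in the frame of tray between -0.065 and 0.065 m and z of wax_center in the frame of tray below 0.03 m); the robot touches nothing.
It fails at once if a bystander is moved more than 30 mm (distance of any of steel_weight, bobbin_red, tape_roll, chalk, snips from where it was at the start of the episode above 0.03 m).
It also fails if it takes over 64 s, if anything falls off the work surface, if the arm or the gripper's body presses on something with over 40 N, if the wrist force passes 120 N, or if a joint passes its speed limit or range.

### The arm

A 6-joint arm with a two-finger parallel gripper is mounted at the origin on the work surface; the furniture and walls round the work are solid. World frame = base frame: x ahead of the robot, y to its left, z up, the work surface at z = 0. Lengths are in m, angles in degrees, forces in N, time in s.
With the tool pointing down it reaches from about 0.375 to 0.9 m from the base axis. Payload 3.1 kg.
Tool frame: the origin (TCP) lies on the centre line of the jaws, within the pads' length; the fingertips stand 14 mm ahead of it and the grasp point (between the pads) lies 5 mm behind it (bot.tips_ahead is the distance from the TCP to the fingertips, in m); z points along the fingers, y is the line along which they close (so a half turn about z gives the same grasp; the last joint's range is limited). The gripper opens to 87 mm and grips with 3 to 60 N. Pads are 19 mm wide; open, the fingers measure 117 mm over their backs; the gripper's body (75 mm by 190 mm) begins 51 mm behind the grasp point.
Start: joints at [56.866, 30.224, 82.088, -0, 67.689, -10.227], TCP at [0.243, 0.576, 0.237] pointing down, gripper open.
Joint ranges: [-176.69, 176.69], [-43.24, 126.21], [12.49, 139.97], [-82, 262], [0, 151.66], [-163.58, 163.58]. Speed limits (degrees/s): [159.86, 159.86, 180, 180, 180, 180].

### API

Orientations are given as a 3x3 rotation matrix whose columns are the frame's x, y, z axes.
In Python, from rig import bot gives the robot as it stands.
- The arm moves only by the tool play_rows, never from a script. Its argument "moves" is a list that holds one entry, the list of rows, each a list of 6 numbers: the shift along the tool's x, y, z in mm, then the turn, a rotation vector about the tool's x, y, z in rad. A call has 1 to 5 rows; each row shifts and turns the commanded pose from where the row before left it, along the tool's axes as they then stand; what a row does not reach is not made up. A row lasts 1/10 s, in which the tool goes at most 50 mm and 8.59 degrees, less where a joint would pass 70% of its speed; a pose out of reach is approached as far as the arm can. A call with a gripper value outside its range is refused whole. "fingers" is the opening, from -1 (shut) to 1 (fully open), set as the call begins (left out, the last holds). The fingers move at their own pace and stop on an object; the grip force is fixed at half the most. Time passes only in rows, so rows that do not move let the fingers close. It gives the time, the measured TCP pose, the force, the opening and the grip force at its end, in the units of the state.
- bot.read_state(): the state, without advancing time (a new reading comes with each control period).
- bot.capture(name): name is "side" or "top"; returns a dict with "image" (400x640x3 uint8, blue, green, red), "fx", "fy", "cx", "cy" (pixels), "R" (3x3) and "t" (3): a world point X has camera coordinates R X + t. Camera axes: x right, y down, z forward; pixel columns grow to the right and rows downward; lengths in m; the calibration is good to about 2 mm. A picture is of the moment at which its call begins. There is no depth.
- bot.hand_in(): hands the job in; it is judged then, once.
Trained networks look in a picture, given as the dict that the camera call returned (one of the last four; its "shot" number tells which), for a name from the list of things; names that differ only in an ending like _2 or _b are one class to them, and where a whole thing is asked for, a point or a joint stands for the part that bears it (a point fixed in the world has none). Each returns a list of dicts, best first, with "confidence" (0 to 1); they miss things now and then, are a little off and sometimes report something else, mostly with a low value. They report only what shows in the picture. A call takes as long as a camera call. They do not tell look-alikes from the thing itself.
- bot.search_frame(picture, query): "centre" ([column, row] in pixels, amid what is visible of it).
- bot.silhouettes(picture, query): "pixels" (400x640 bool, what is visible of it) and "centre" ([column, row] in pixels, amid what is visible of it).
- bot.pinpoint(picture, query): "centre" ([column, row] in pixels: a listed point, or the origin of a listed thing).
The state is a dict: "time_s": time; "joint_positions": joint angles; "qvel": joint speeds; "tau": joint torques, N m; "position": TCP position; "tcp_rot": TCP orientation; "force": force on the tool from outside, world axes, zero at the start; "moment": the same for the moment, N m; "opening": opening from 0.0 (shut) to 1.0 (fully open); "grasp_force": force on a finger pad.
Only numpy, scipy, OpenCV 4.12 (cv2) and the standard library are available. Lean on these libraries where they do the work, as an engineer would, in place of code of your own. Each camera call takes 0.05 s, during which the arm holds its last target. There are 200 camera calls.

## Working session

There is one attempt and no reset: what is moved stays moved. The work goes in short steps, Python scripts to look and compute and a tool call to move; the robot and the scene stay as the last step left them, time stands still between calls to the robot, and variables do not carry over. Pictures are saved under pics/ and viewed, at most 10 in all, crops included, and the job is handed in when it is done.

Besides the shell and the picture viewer there is one more tool, called after ">>>" in YAML: its name, and indented under it one key for each argument. play_rows: Moves the arm, as the interface text tells. Its arguments: {"type":"object","properties":{"moves":{"type":"array","items":{"type":"array","items":{"type":"array","items":{"type":"number"}}}},"fingers":{"type":"number"}},"required":["moves"]}

```bash
mkdir -p pics; ls
cat > h.py <<'E'
import numpy as np, cv2
from rig import bot
def ray(p,c):
    d=np.array([(c[0]-p['cx'])/p['fx'],(c[1]-p['cy'])/p['fy'],1.]); R=np.array(p['R']);
    return -R.T@np.array(p['t']), R.T@d
def onz(p,c,z):
    o,d=ray(p,c); return o+d*(z-o[2])/d[2]
def proj(p,X):
    q=np.array(p['R'])@np.array(X)+np.array(p['t']); return np.array([p['fx']*q[0]/q[2]+p['cx'],p['fy']*q[1]/q[2]+p['cy']])
def tri(p,c,q,e):
    o1,d1=ray(p,c);o2,d2=ray(q,e)
    s=np.linalg.lstsq(np.c_[d1,-d2],o2-o1,rcond=None)[0]
    a,b=o1+s[0]*d1,o2+s[1]*d2
    return (a+b)/2,np.linalg.norm(a-b)
E
cat > a.py <<'E'
from h import *
np.set_printoptions(precision=4,suppress=True)
T=bot.capture('top');S=bot.capture('side')
for n,p in(('top',T),('side',S)):
    cv2.imwrite(f'pics/{n}0.png',p['image']); print(n,'cam',-np.array(p['R']).T@p['t'])
H=dict(drum=0,drum_slot=.058,lid_handle=.082,lid_lug=.0505,tray=0,cork_mat=0,steel_weight=0,bobbin_red=0,tape_roll=0,chalk=0,snips=0)
for k,z in H.items():
  for n,p in(('top',T),('side',S)):
    for r in bot.pinpoint(p,k)[:4]: print(k,n,np.round(r['centre'],1),round(r['confidence'],2),onz(p,r['centre'],z)[:2])
print(bot.read_state())
E
python3 a.py
```

```text
pics
top cam [ 0.4104 -0.0201  1.0524]
side cam [0.3784 0.8507 0.8793]
drum side [296.6 241.9] 0.61 [0.5695 0.0755]
drum_slot top [264.9 152.4] 0.66 [0.6536 0.0961]
drum_slot top [329.8 261. ] 0.21 [ 0.3718 -0.0752]
drum_slot side [267.6 230.2] 0.6 [0.6383 0.0999]
drum_slot side [335.4 173.3] 0.45 [ 0.4999 -0.159 ]
lid_handle top [270.5 181.5] 0.78 [0.5722 0.0775]
lid_handle side [294.2 219.2] 0.86 [0.5737 0.0727]
lid_lug top [291.8 159.8] 0.6 [0.6361 0.0255]
lid_lug side [276.3 212.7] 0.82 [0.6341 0.026 ]
tray top [454.9 248. ] 0.93 [ 0.4063 -0.4205]
tray top [379.3 207.4] 0.82 [ 0.5162 -0.2148]
tray side [332.7 173.9] 0.71 [ 0.5165 -0.2258]
tray side [369.9 144.3] 0.66 [ 0.4144 -0.4067]
cork_mat top [173.  218.1] 0.78 [0.4828 0.3482]
cork_mat top [328.9 260.4] 0.48 [ 0.3711 -0.076 ]
cork_mat side [309.8 338.9] 0.76 [0.4823 0.3499]
steel_weight top [239.9 249.4] 0.52 [0.3994 0.1647]
steel_weight side [359.3 275.1] 0.64 [0.3932 0.1574]
steel_weight side [268.5 227.7] 0.3 [0.6566 0.0373]
bobbin_red top [326.1 262.5] 0.5 [ 0.3655 -0.0685]
bobbin_red top [290.6 265.1] 0.16 [0.3581 0.027
[... 293 characters left out ...]
2]
snips top [287.4 264.2] 0.63 [0.3605 0.0359]
snips side [374.6 239.4] 0.59 [0.3649 0.0309]
snips side [377.9 214.5] 0.28 [ 0.363  -0.0665]
{'time_s': 1.2, 'joint_positions': array([ 56.8647,  30.224 ,  82.0891,   0.0001,  67.6886, -10.2276]), 'qvel': array([-0.0368, -0.0148, -0.0152, -0.0053, -0.0154, -0.0833]), 'tau': array([ -0.001 , -44.0032, -17.6983,   0.0632,   0.0507,   0.    ]), 'position': array([0.2432, 0.5757, 0.2365]), 'tcp_rot': array([[-0.9211,  0.3892, -0.    ],
       [ 0.3892,  0.9211, -0.    ],
       [ 0.    , -0.    , -1.    ]]), 'force': array([ 0.1936,  0.1086, -0.0809]), 'moment': array([ 0.0459,  0.011 , -0.0514]), 'grasp_force': 0.0, 'opening': 1.0025468927425272}
```

View pics/top0.png

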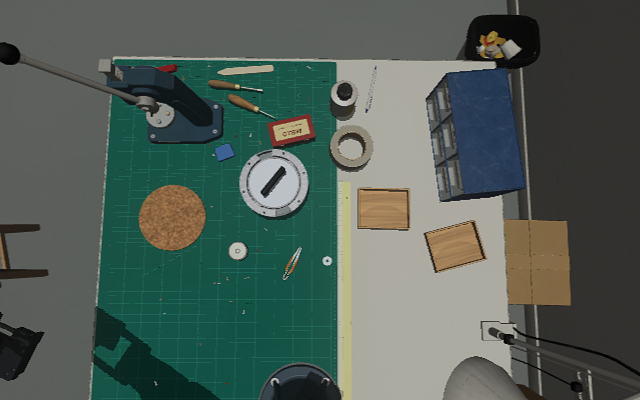

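View pics/side0.png

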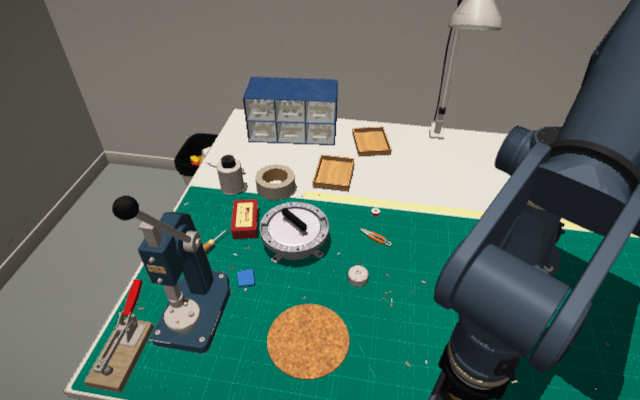

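Top view: two wooden trays, at (383,209) and (455,247); the one farthest to the robot's left (+y, smaller column) is (383,209). The drum with its lid is at (273,183), with the bar running from lower left to upper right, and the cork mat is at (172,217). Side view: the drum is at (295,230), the mat at (308,340), and the press at (185,290) is a tall obstacle. I'll take a closer crop of the drum and the tray.

```bash
cat > b.py <<'E'
from h import *
np.set_printoptions(precision=4,suppress=True)
T=bot.capture('top');S=bot.capture('side')
a=cv2.resize(T['image'][140:225,230:315],(595,595),interpolation=cv2.INTER_CUBIC)
cv2.imwrite('pics/c1.png',a)
for n,p in(('top',T),('side',S)):
  for k,z in(('lid_handle',.082),('tray',0)):
    for r in bot.silhouettes(p,k)[:3]:
      m=r['pixels'].astype(np.uint8);
      if k=='lid_handle':
        print(k,n,r['confidence'],m.sum(),r['centre'])
        # handle: dark pixels in lid
        d=(p['image'].max(2)<70)&(cv2.erode(m,np.ones((5,5)))>0)
        nn,l,st,ce=cv2.connectedComponentsWithStats(d.astype(np.uint8))
        i=1+np.argmax(st[1:,4]); v,u=np.nonzero(l==i)
        P=np.array([onz(p,q,.092 if n=='top' else .085)[:2] for q in zip(u,v)]); w,V=np.linalg.eigh(np.cov(P.T)); x=V[:,1]*np.sign(V[0,1])
        print(' bar',len(P),P.mean(0),np.degrees(np.arctan2(x[1],x[0])),np.sqrt(w*12))
        break
      c=max(cv2.findContours(m,0,2)[0],key=cv2.contourArea).reshape(-1,2)
      P=np.array([onz(p,q,.022)[:2] for q in c],np.float32)
      print(k,n,r['confidence'],r['centre'],cv2.minAreaRect(P*1000))
  ms=bot.silhouettes(p,'cork_mat')
  for r in ms[:1]:
    v,u=np.nonzero(r['pixels']);P=np.array([onz(p,q,.004)[:2] for q in zip(u,v)]);print('mat',n,(P.max(0)+P.min(0))/2,P.max(0)-P.min(0))
  for r in bot.silhouettes(p,'drum')[:1]:
    v,u=np.nonzero(r['pixels']);P=np.array([onz(p,q,.06)[:2] for q in zip(u,v)]);print('drum',n,(P.max(0)+P.min(0))/2,P.max(0)-P.min(0))
E
python3 b.py
```

```text
lid_handle top 0.67 2137 [269.9, 182.7]
 bar 236 [0.5712 0.0705] -37.301561572353684 [0.018  0.0889]
tray top 0.72 [454.0, 246.2] ((411.676513671875, -411.09112548828125), (111.98365783691406, 148.61964416503906), 15.95375919342041)
tray top 0.69 [170.9, 217.3] ((483.7563781738281, 344.6590576171875), (178.93743896484375, 172.04632568359375), 2.251267194747925)
tray top 0.63 [380.7, 205.8] ((513.2200927734375, -220.5849609375), (146.6964874267578, 112.40139770507812), 89.04427337646484)
mat top [0.4863 0.352 ] [0.1739 0.1782]
drum top [0.5755 0.0733] [0.1796 0.1775]
lid_handle side 0.91 1539 [292.0, 226.9]
 bar 187 [0.5703 0.0807] -39.441620485709116 [0.0207 0.0816]
tray side 0.96 [370.3, 142.5] ((411.39996337890625, -396.7186279296875), (118.75454711914062, 166.5565948486328), 13.521871566772461)
tray side 0.84 [333.5, 173.1] ((513.6107788085938, -211.08987426757812), (169.96864318847656, 114.65931701660156), 89.465087890625)
mat side [0.4856 0.3544] [0.1757 0.18  ]
drum side [0.5757 0.0917] [0.1831 0.2183]
```

View pics/c1.png

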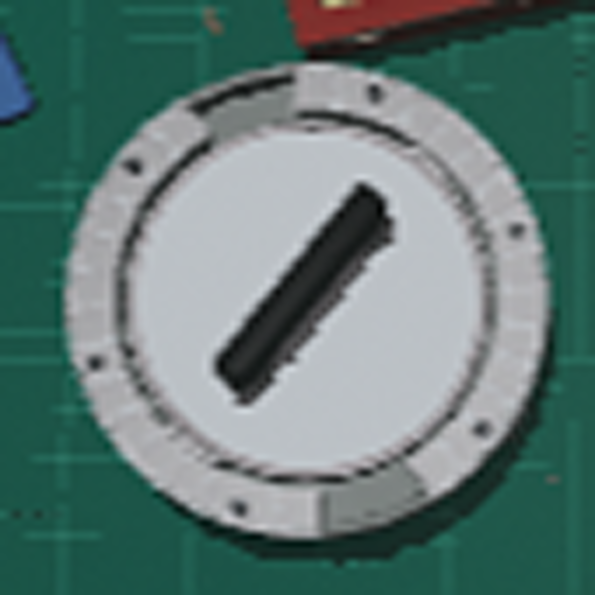

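The crop shows the slots at (248,105) and (370,490), a drum x axis of about 17°. The bar runs from (228,385) to (375,195), about -39°. The lid must turn about 56° anticlockwise, which fits the stated 35 to 72°. The tray at (383,209) is about 147 × 112 mm, as described.

```bash
cat >> h.py <<'E'
def go(x,y,z,yaw=None):
    "tool-frame shift (mm) and turn about tool z (rad) to TCP x,y,z and direction yaw (deg) of tool y"
    s=bot.read_state();R=s['tcp_rot'];d=R.T@(np.array([x,y,z])-s['position'])*1000
    cur=np.degrees(np.arctan2(R[1,1],R[0,1]))
    print('t',round(s['time_s'],1),'pos',np.round(s['position'],4),'yaw',round(cur,2),'shift',np.round(d,1),'tilt',np.round(R[2,:2],3))
    if yaw is not None:
        e=(yaw-cur+90)%180-90; print('turn deg',round(e,1),'tool z rad',round(-np.radians(e),3))
E
cat > c.py <<'E'
from h import *
T=bot.capture('top');S=bot.capture('side')
np.set_printoptions(precision=4,suppress=True)
for k in('lid_handle','lid_lug','drum_slot','tray','cork_mat'):
  A=bot.pinpoint(T,k)[:3];B=bot.pinpoint(S,k)[:3]
  for a in A:
    for b in B:
      X,g=tri(T,a['centre'],S,b['centre'])
      if g<.02: print(k,X,round(g,4),round(a['confidence'],2),round(b['confidence'],2))
f=lambda u,v,z:onz(T,[u/7+230,v/7+140],z)[:2]
s1,s2=f(248,105,.054),f(370,490,.054);d=s1-s2;print('slots',s1,s2,(s1+s2)/2,np.linalg.norm(d),np.degrees(np.arctan2(d[1],d[0])))
b1,b2=f(366,192,.092),f(229,372,.092);d=b1-b2;print('bar',b1,b2,(b1+b2)/2,np.linalg.norm(d),np.degrees(np.arctan2(d[1],d[0])))
go(.573,.075,.14,52)
E
python3 c.py
```

```text
lid_handle [0.568  0.0767 0.0924] 0.0124 0.77 0.74
lid_lug [0.6295 0.0283 0.063 ] 0.0004 0.75 0.83
drum_slot [0.6444 0.0944 0.0588] 0.0119 0.64 0.98
tray [ 0.4176 -0.4195 -0.0055] 0.0107 0.84 0.69
tray [ 0.5128 -0.2217  0.0053] 0.0019 0.79 0.82
cork_mat [ 0.6688 -0.4708 -1.4396] 0.0039 0.68 0.93
cork_mat [ 0.4866  0.3457 -0.0068] 0.004 0.63 0.93
slots [0.6476 0.0951] [0.5021 0.0468] [0.5748 0.071 ] 0.15325977381663672 18.34339207485493
bar [0.6069 0.0474] [0.5407 0.0954] [0.5738 0.0714] 0.08172420383602803 -35.98716639219575
t 2.3 pos [0.2432 0.5757 0.2366] yaw 67.09 shift [-498.7 -332.9   96.5] tilt [0. 0.]
turn deg -15.1 tool z rad 0.263
```

>>> play_rows:
  moves:
    - [[-40,-27,0,0,0,0],[-40,-27,0,0,0,0],[-40,-27,0,0,0,0],[-40,-27,0,0,0,0],[-40,-27,0,0,0,0]]
  fingers: 0.0

```text
time_s: 2.8
position: [0.3757, 0.372, 0.2368]
tcp_rot: [[-0.921, 0.389, 0.001], [0.389, 0.921, 0.0], [-0.0, 0.001, -1.0]]
force: [-0.6, 0.6, -0.7]
opening: 0.626
grasp_force: 0.0
```

>>> play_rows:
  moves:
    - [[-40,-27,0,0,0,0],[-40,-27,0,0,0,0],[-40,-27,0,0,0,0],[-40,-27,0,0,0,0],[-40,-27,0,0,0,0]]

```text
time_s: 3.3
position: [0.5076, 0.1695, 0.2368]
tcp_rot: [[-0.921, 0.389, 0.001], [0.389, 0.921, 0.0], [-0.0, 0.0, -1.0]]
force: [-0.2, 0.5, -0.2]
opening: 0.501
grasp_force: 0.0
```

>>> play_rows:
  moves:
    - [[-40,-27,20,0,0,0],[-40,-27,20,0,0,0],[0,0,20,0,0,0.13],[0,0,20,0,0,0.13],[0,0,0,0,0,0]]

```text
time_s: 3.8
position: [0.5552, 0.0933, 0.1557]
tcp_rot: [[-0.789, 0.614, -0.006], [0.614, 0.789, 0.0], [0.005, -0.004, -1.0]]
force: [-1.2, 0.5, -0.1]
opening: 0.497
grasp_force: 0.0
```

Run:
```python
from h import *
go(.574,.072,.078,52.5)
T=bot.capture('top');S=bot.capture('side')
cv2.imwrite('pics/d1.png',cv2.resize(S['image'][130:290,220:420],(750,600),interpolation=cv2.INTER_CUBIC))
```

```text
t 3.8 pos [0.5552 0.0933 0.1557] yaw 52.13 shift [-28.3  -5.   77.6] tilt [ 0.005 -0.004]
turn deg 0.4 tool z rad -0.006
```

View pics/d1.png

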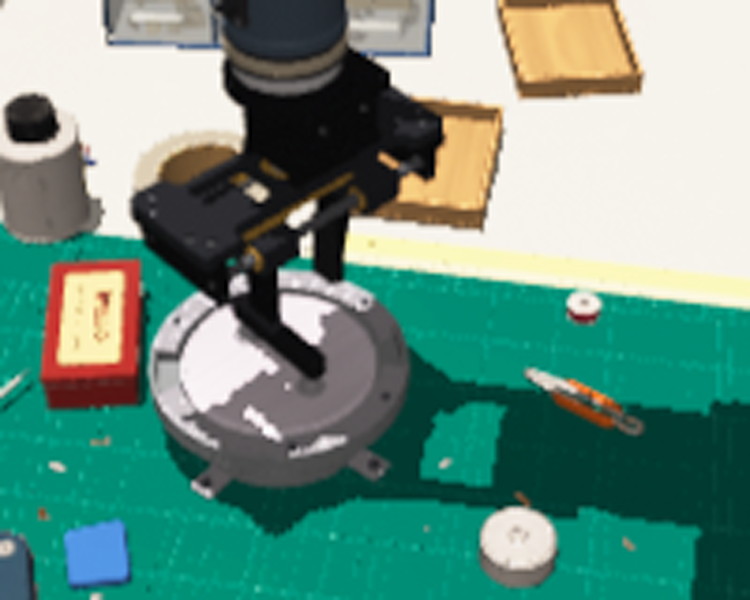

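The crop shows the open fingers straddling the black bar, which runs from about (235,300) to (320,370), with the gripper aligned across it. Next I lower and grip.

>>> play_rows:
  moves:
    - [[-28,-5,15,0,0,0],[0,0,30,0,0,0],[0,0,20,0,0,0],[0,0,12,0,0,0],[0,0,0,0,0,0]]

```text
time_s: 4.4
position: [0.5756, 0.0732, 0.0808]
tcp_rot: [[-0.791, 0.611, -0.001], [0.611, 0.791, 0.0], [0.001, -0.001, -1.0]]
force: [0.4, 0.2, 0.6]
opening: 0.5
grasp_force: 0.0
```

>>> play_rows:
  moves:
    - [[0,0,0,0,0,0],[0,0,0,0,0,0],[0,0,0,0,0,0],[0,0,0,0,0,0],[0,0,0,0,0,0]]
  fingers: -1

```text
time_s: 4.9
position: [0.5763, 0.0727, 0.0819]
tcp_rot: [[-0.79, 0.613, 0.001], [0.613, 0.79, -0.0], [-0.001, 0.0, -1.0]]
force: [-0.5, -0.1, 3.0]
opening: 0.156
grasp_force: 30.0
```

Run:
```python
from h import *
go(.574,.072,.079,108)
s=bot.read_state();print(s['opening'],s['grasp_force'],s['force'],s['moment'])
```

```text
t 4.9 pos [0.5763 0.0727 0.0819] yaw 52.2 shift [ 1.4 -2.   2.9] tilt [-0.001  0.   ]
turn deg 55.8 tool z rad -0.974
0.15552111184397385 29.99915379099548 [-0.47026957 -0.07801767  2.96702668] [-0.04596682  0.11171688 -0.04237567]
```

>>> play_rows:
  moves:
    - [[0,0,0,0,0,-0.1],[0,0,0,0,0,-0.1],[0,0,0,0,0,-0.1],[0,0,0,0,0,-0.1],[0,0,0,0,0,-0.1]]

```text
time_s: 5.4
position: [0.5766, 0.0727, 0.0819]
tcp_rot: [[-0.988, 0.156, 0.001], [0.156, 0.988, 0.0], [-0.001, 0.0, -1.0]]
force: [0.7, 0.6, 2.0]
opening: 0.155
grasp_force: 30.0
```

Run:
```python
from h import *
go(.574,.072,.079,108)
s=bot.read_state();print(s['opening'],s['grasp_force'],s['force'],s['moment'])
```

```text
t 5.4 pos [0.5766 0.0727 0.0819] yaw 81.03 shift [ 2.5 -1.1  2.9] tilt [-0.001  0.   ]
turn deg 27.0 tool z rad -0.471
0.15518355320321212 30.014789141714573 [0.74252181 0.55505981 1.99827042] [-0.00751469  0.02836305 -0.10475355]
```

>>> play_rows:
  moves:
    - [[0,0,0,0,0,-0.1],[0,0,0,0,0,-0.1],[0,0,0,0,0,-0.1],[0,0,0,0,0,-0.1],[0,0,0,0,0,-0.05]]

```text
time_s: 5.9
position: [0.5766, 0.0727, 0.0819]
tcp_rot: [[-0.958, -0.288, 0.001], [-0.288, 0.958, 0.0], [-0.001, -0.0, -1.0]]
force: [0.3, -0.6, 2.2]
opening: 0.16
grasp_force: 30.0
```

Run:
```python
from h import *
go(.574,.072,.079,108)
s=bot.read_state();print(s['opening'],s['grasp_force'],s['force'],s['moment'])
T=bot.capture('top')
S=bot.capture('side')
for k,z in(('lid_lug',.0505),('drum_slot',.058)):
  for n,p in(('T',T),('S',S)):
    for r in bot.pinpoint(p,k)[:2]:
      X=onz(p,r['centre'],z)[:2];d=X-[.575,.0722];print(k,n,round(r['confidence'],2),X.round(4),np.degrees(np.arctan2(d[1],d[0])).round(1),np.linalg.norm(d).round(3))
a=np.hstack([cv2.resize(p['image'][y:y+90,x:x+90],(400,400),interpolation=cv2.INTER_CUBIC) for p,x,y in((T,228,138),(S,250,185))])
cv2.imwrite('pics/e1.png',a)
```

```text
t 5.9 pos [0.5766 0.0727 0.0819] yaw 106.74 shift [2.7 0.1 2.9] tilt [-0.001 -0.   ]
turn deg 1.3 tool z rad -0.022
0.15993966885770936 30.01461868174374 [ 0.33677109 -0.5582899   2.20963256] [ 0.03996626  0.0023536  -0.16388683]
lid_lug S 0.92 [0.6525 0.0915] 14.0 0.08
drum_slot S 0.62 [0.6413 0.1026] 24.6 0.073
```

View pics/e1.png

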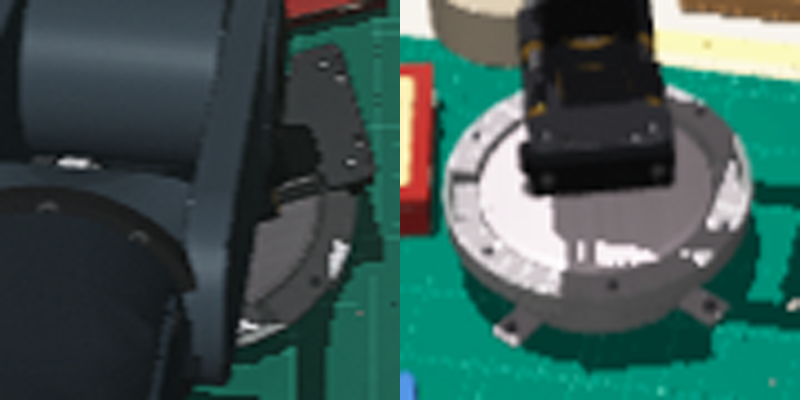

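The right crop shows one slot edge at (465,178) on the rim, and the lid is now in line with it to within my measuring error. I'll trim about 1° and try a gentle lift while watching the force.

>>> play_rows:
  moves:
    - [[0,0,0,0,0,-0.02],[0,0,0,0,0,0],[0,0,-2,0,0,0],[0,0,-2,0,0,0],[0,0,-2,0,0,0]]

```text
time_s: 6.7
position: [0.5753, 0.0728, 0.0866]
tcp_rot: [[-0.952, -0.305, -0.002], [-0.305, 0.952, 0.0], [0.002, 0.001, -1.0]]
force: [-1.0, -0.7, -2.1]
opening: 0.163
grasp_force: 30.0
```

>>> play_rows:
  moves:
    - [[0,0,-2,0,0,0],[0,0,-2,0,0,0],[0,0,-2,0,0,0],[0,0,-2,0,0,0],[0,0,0,0,0,0]]

```text
time_s: 7.2
position: [0.5763, 0.0728, 0.0956]
tcp_rot: [[-0.952, -0.305, 0.001], [-0.305, 0.952, -0.0], [-0.001, -0.0, -1.0]]
force: [0.2, -1.0, -2.0]
opening: 0.157
grasp_force: 30.0
```

>>> play_rows:
  moves:
    - [[0,0,-15,0,0,0],[0,0,-25,0,0,0],[0,0,-30,0,0,0],[0,0,-20,0,0,0],[0,0,0,0,0,0]]

```text
time_s: 7.7
position: [0.5782, 0.0727, 0.1883]
tcp_rot: [[-0.952, -0.305, 0.007], [-0.305, 0.952, -0.0], [-0.007, -0.003, -1.0]]
force: [0.5, 0.5, -3.2]
opening: 0.161
grasp_force: 30.0
```

Run:
```python
from h import *
go(.485,.350,.185)
```

```text
t 7.7 pos [0.5782 0.0727 0.1883] yaw 107.78 shift [  4.1 292.5   2.5] tilt [-0.007 -0.003]
```

>>> play_rows:
  moves:
    - [[0,25,0,0,0,0],[0,40,0,0,0,0],[0,40,0,0,0,0],[0,40,0,0,0,0],[2,40,0,0,0,0]]

```text
time_s: 8.2
position: [0.5165, 0.2494, 0.1837]
tcp_rot: [[-0.952, -0.305, -0.002], [-0.305, 0.952, -0.0], [0.002, 0.0, -1.0]]
force: [-0.2, 0.6, -2.3]
opening: 0.159
grasp_force: 30.0
```

>>> play_rows:
  moves:
    - [[2,40,0,0,0,0],[0,40,0,0,0,0],[0,25,0,0,0,0],[0,2,30,0,0,0],[0,0,20,0,0,0]]

```text
time_s: 8.7
position: [0.4813, 0.3504, 0.1329]
tcp_rot: [[-0.952, -0.308, -0.002], [-0.308, 0.952, -0.001], [0.002, -0.0, -1.0]]
force: [-0.8, -0.9, -2.8]
opening: 0.154
grasp_force: 30.0
```

Run:
```python
from h import *
go(.485,.350,.038)
T=bot.capture('top');S=bot.capture('side')
cv2.imwrite('pics/f1.png',cv2.resize(S['image'][180:400,200:420],(600,600),interpolation=cv2.INTER_CUBIC))
for n,p in(('T',T),('S',S)):
  for r in bot.pinpoint(p,'wax_center')[:2]: print(n,'wax',r['confidence'],r['centre'],onz(p,r['centre'],.0155))
  for r in bot.silhouettes(p,'wax_center')[:1]:
    c=max(cv2.findContours(r['pixels'].astype(np.uint8),0,2)[0],key=cv2.contourArea).reshape(-1,2)
    print(n,r['confidence'],cv2.minAreaRect(np.array([onz(p,q,.025)[:2]*1000 for q in c],np.float32)))
```

```text
t 8.7 pos [0.4813 0.3504 0.1329] yaw 107.92 shift [-3.6 -1.5 94.9] tilt [ 0.002 -0.   ]
T wax 0.51 [273.7, 180.8] [0.58525923 0.07555188 0.0155    ]
T 0.46 ((581.3682861328125, 69.16792297363281), (32.348026275634766, 45.87569808959961), 57.45979309082031)
S wax 0.58 [290.7, 235.2] [0.58650432 0.06840971 0.0155    ]
```

View pics/f1.png

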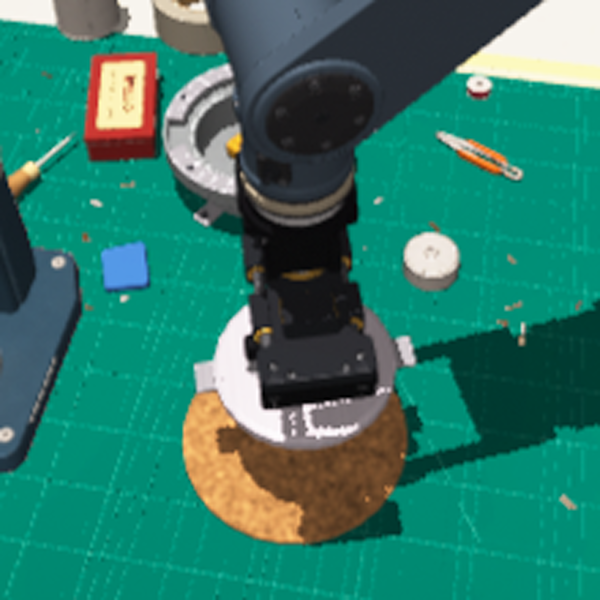

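The lid hangs level above the mat, with its lugs at (205,375) and (405,350). The wax shows in the drum at (235,145). I'll lower the lid.

>>> play_rows:
  moves:
    - [[-3,-1,35,0,0,0],[0,0,30,0,0,0],[0,0,18,0,0,0],[0,0,8,0,0,0],[0,0,2,0,0,0]]

```text
time_s: 9.5
position: [0.4868, 0.3495, 0.0423]
tcp_rot: [[-0.952, -0.305, 0.0], [-0.305, 0.952, 0.0], [-0.0, 0.0, -1.0]]
force: [-0.5, -0.0, -1.9]
opening: 0.159
grasp_force: 30.0
```

>>> play_rows:
  moves:
    - [[0,0,1,0,0,0],[0,0,1,0,0,0],[0,0,0,0,0,0]]

```text
time_s: 9.8
position: [0.4869, 0.3499, 0.0413]
tcp_rot: [[-0.952, -0.305, 0.002], [-0.305, 0.952, 0.001], [-0.002, 0.0, -1.0]]
force: [-0.5, -0.1, -2.0]
opening: 0.156
grasp_force: 30.0
```

>>> play_rows:
  moves:
    - [[0,0,1,0,0,0],[0,0,1,0,0,0],[0,0,1,0,0,0],[0,0,0,0,0,0]]

```text
time_s: 10.2
position: [0.4864, 0.3497, 0.0379]
tcp_rot: [[-0.952, -0.305, 0.0], [-0.305, 0.952, 0.0], [-0.0, 0.0, -1.0]]
force: [-0.4, -1.0, 2.4]
opening: 0.158
grasp_force: 30.0
```

Contact is at z = 0.038 as predicted. I'll release, wait, then rise.

>>> play_rows:
  moves:
    - [[0,0,0,0,0,0],[0,0,0,0,0,0],[0,0,0,0,0,0],[0,0,0,0,0,0],[0,0,0,0,0,0]]
  fingers: 0.1

```text
time_s: 10.7
position: [0.4863, 0.3496, 0.0372]
tcp_rot: [[-0.952, -0.305, 0.0], [-0.305, 0.952, 0.0], [-0.0, 0.0, -1.0]]
force: [0.9, -1.0, 0.0]
opening: 0.506
grasp_force: 0.0
```

>>> play_rows:
  moves:
    - [[0,0,-10,0,0,0],[0,0,-30,0,0,0],[0,0,-50,0,0,0],[0,0,-50,0,0,0],[0,0,0,0,0,0]]

```text
time_s: 11.2
position: [0.4908, 0.3519, 0.1854]
tcp_rot: [[-0.952, -0.306, 0.015], [-0.305, 0.952, 0.007], [-0.016, 0.002, -1.0]]
force: [1.9, -0.3, 0.0]
opening: 0.552
grasp_force: 0.0
```

Run:
```python
from h import *
go(.578,.071,.178)
T=bot.capture('top');S=bot.capture('side')
for k,z in(('lid_handle',.038),('wax_center',.0155)):
 for n,p in(('T',T),('S',S)):
  for r in bot.pinpoint(p,k)[:2]: print(n,k,r['confidence'],r['centre'],onz(p,r['centre'],z))
for n,p in(('T',T),('S',S)):
  for r in bot.silhouettes(p,'wax_center')[:1]:
    c=max(cv2.findContours(r['pixels'].astype(np.uint8),0,2)[0],key=cv2.contourArea).reshape(-1,2)
    print(n,r['confidence'],cv2.minAreaRect(np.array([onz(p,q,.025)[:2]*1000 for q in c],np.float32)))
  # colour segmentation
  b,g,rr=[p['image'][...,i].astype(int) for i in range(3)]
  m=((rr-b>70)&(g-b>40)).astype(np.uint8); q=proj(p,[.575,.072,.02]).astype(int)
  k=np.zeros_like(m);cv2.circle(k,q.tolist(),27 if n=='T' else 22,1,-1);m&=k
  v,u=np.nonzero(m)
  if len(u)>20: print(n,'col',len(u),cv2.minAreaRect(np.array([onz(p,e,.025)[:2]*1000 for e in zip(u,v)],np.float32)))
a=np.hstack([cv2.resize(p['image'][y:y+s,x:x+s],(400,400),interpolation=cv2.INTER_CUBIC) for p,x,y,s in((T,228,138,90),(S,200,190,210))])
cv2.imwrite('pics/g1.png',a)
```

```text
t 11.2 pos [0.4908 0.3519 0.1854] yaw 107.79 shift [   2.9 -294.2    6.7] tilt [-0.016  0.002]
T lid_handle 0.6 [167.4, 218.7] [0.47847337 0.34941261 0.038     ]
S lid_handle 0.83 [303.6, 329.3] [0.49503614 0.3516186  0.038     ]
T wax_center 0.31 [161.2, 190.1] [0.55713184 0.37810054 0.0155    ]
T 0.51 ((371.8056640625, -69.68656921386719), (23.49785041809082, 26.443279266357422), 0.26507532596588135)
T col 159 ((582.2418212890625, 67.76507568359375), (27.494009017944336, 42.68402862548828), 55.7807731628418)
```

View pics/g1.png

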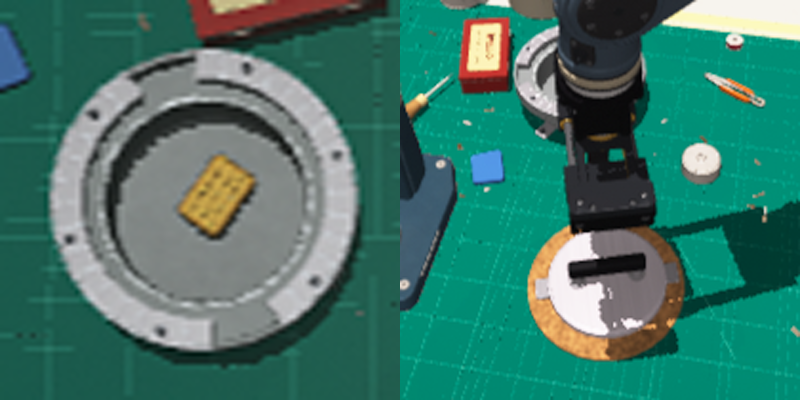

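The top crop (left) shows the wax at (217,197), its long axis at about -36°, so the tool y should be at about 54°. The right crop shows the lid flat on the mat, handle up, with its bar at (607,265). Now to the drum.

>>> play_rows:
  moves:
    - [[0,-40,0,0,0,0],[0,-48,0,0,0,0],[0,-48,0,0,0,0],[0,-48,0,0,0,0],[0,-48,0,0,0,0]]

```text
time_s: 12.1
position: [0.557, 0.1269, 0.1762]
tcp_rot: [[-0.952, -0.306, -0.002], [-0.306, 0.952, -0.0], [0.002, 0.001, -1.0]]
force: [0.3, -0.2, -0.8]
opening: 0.554
grasp_force: 0.0
```

>>> play_rows:
  moves:
    - [[0,-40,0,0,0,0],[0,-22,0,0,0,0.1],[0,0,10,0,0,0.14],[0,0,10,0,0,0.14],[0,0,10,0,0,0.14]]

```text
time_s: 12.6
position: [0.5756, 0.0691, 0.1459]
tcp_rot: [[-0.977, 0.215, -0.002], [0.215, 0.977, 0.0], [0.002, -0.0, -1.0]]
force: [0.3, 0.2, -0.1]
opening: 0.549
grasp_force: 0.0
```

>>> play_rows:
  moves:
    - [[0,0,10,0,0,0.14],[0,0,10,0,0,0.14],[0,0,0,0,0,0.14],[0,0,0,0,0,0],[0,0,0,0,0,0]]

```text
time_s: 13.1
position: [0.5759, 0.0696, 0.1266]
tcp_rot: [[-0.81, 0.587, -0.001], [0.587, 0.81, 0.0], [0.001, -0.001, -1.0]]
force: [0.4, 0.1, -0.1]
opening: 0.551
grasp_force: 0.0
```

Run:
```python
from h import *
go(.583,.069,.022,54)
```

```text
t 13.1 pos [0.5759 0.0696 0.1266] yaw 54.08 shift [ -6.2   3.8 104.6] tilt [ 0.001 -0.001]
turn deg -0.1 tool z rad 0.001
```

>>> play_rows:
  moves:
    - [[-6,4,20,0,0,0],[0,0,30,0,0,0],[0,0,25,0,0,0],[0,0,15,0,0,0],[0,0,0,0,0,0]]

```text
time_s: 13.6
position: [0.5818, 0.0694, 0.0353]
tcp_rot: [[-0.809, 0.588, -0.004], [0.588, 0.809, 0.0], [0.004, -0.002, -1.0]]
force: [-0.5, -0.3, -0.0]
opening: 0.55
grasp_force: 0.0
```

>>> play_rows:
  moves:
    - [[0,0,6,0,0,0],[0,0,4,0,0,0],[0,0,2,0,0,0],[0,0,0,0,0,0]]

```text
time_s: 14.0
position: [0.5834, 0.0693, 0.0256]
tcp_rot: [[-0.808, 0.589, 0.001], [0.589, 0.808, -0.0], [-0.001, 0.0, -1.0]]
force: [-0.6, -0.4, 0.8]
opening: 0.544
grasp_force: 0.0
```

>>> play_rows:
  moves:
    - [[0,0,2,0,0,0],[0,0,0,0,0,0]]

```text
time_s: 14.2
position: [0.5833, 0.0693, 0.0234]
tcp_rot: [[-0.808, 0.589, 0.0], [0.589, 0.808, -0.0], [-0.0, 0.0, -1.0]]
force: [0.5, 0.9, -0.3]
opening: 0.551
grasp_force: 0.0
```

>>> play_rows:
  moves:
    - [[0,0,0,0,0,0],[0,0,0,0,0,0],[0,0,0,0,0,0],[0,0,0,0,0,0],[0,0,0,0,0,0]]
  fingers: -1

```text
time_s: 14.7
position: [0.5833, 0.0693, 0.0233]
tcp_rot: [[-0.808, 0.589, 0.0], [0.589, 0.808, -0.0], [-0.0, 0.0, -1.0]]
force: [0.1, 0.2, 0.8]
opening: 0.348
grasp_force: 29.8
```

The grip opening is 30 mm, which matches the wax width. Lifting out.

>>> play_rows:
  moves:
    - [[0,0,-10,0,0,0],[0,0,-30,0,0,0],[0,0,-45,0,0,0],[0,0,-45,0,0,0],[0,0,0,0,0,0]]

```text
time_s: 15.2
position: [0.5877, 0.0692, 0.1603]
tcp_rot: [[-0.808, 0.589, 0.014], [0.589, 0.808, -0.001], [-0.012, 0.008, -1.0]]
force: [0.6, 0.2, 0.4]
opening: 0.343
grasp_force: 29.8
```

Run:
```python
from h import *
go(.514,-.22,.153)
```

```text
t 15.2 pos [0.5877 0.0692 0.1603] yaw 53.94 shift [-110.6 -277.2    6.5] tilt [-0.012  0.008]
```

>>> play_rows:
  moves:
    - [[-12,-32,0,0,0,0],[-15,-38,0,0,0,0],[-15,-38,0,0,0,0],[-15,-38,0,0,0,0],[-15,-38,0,0,0,0]]

```text
time_s: 15.7
position: [0.532, -0.1229, 0.1531]
tcp_rot: [[-0.808, 0.589, -0.001], [0.589, 0.808, 0.0], [0.001, -0.0, -1.0]]
force: [0.6, -0.6, -0.2]
opening: 0.343
grasp_force: 29.8
```

>>> play_rows:
  moves:
    - [[-15,-38,0,0,0,0],[-15,-38,0,0,0,0],[-8,-17,0,0,0,0],[0,0,30,0,0,0],[0,0,30,0,0,0]]

```text
time_s: 16.2
position: [0.5092, -0.2209, 0.0933]
tcp_rot: [[-0.807, 0.591, 0.002], [0.591, 0.807, -0.002], [-0.003, 0.0, -1.0]]
force: [0.3, 0.2, -0.9]
opening: 0.344
grasp_force: 29.8
```

Run:
```python
from h import *
go(.514,-.22,.022)
T=bot.capture('top');S=bot.capture('side')
cv2.imwrite('pics/h1.png',np.hstack([cv2.resize(p['image'][y:y+s,x:x+s],(400,400),interpolation=cv2.INTER_CUBIC) for p,x,y,s in((T,330,160,100),(S,285,115,100))]))
```

```text
t 16.2 pos [ 0.5092 -0.2209  0.0933] yaw 53.79 shift [-3.2  3.6 71.3] tilt [-0.003  0.   ]
```

View pics/h1.png

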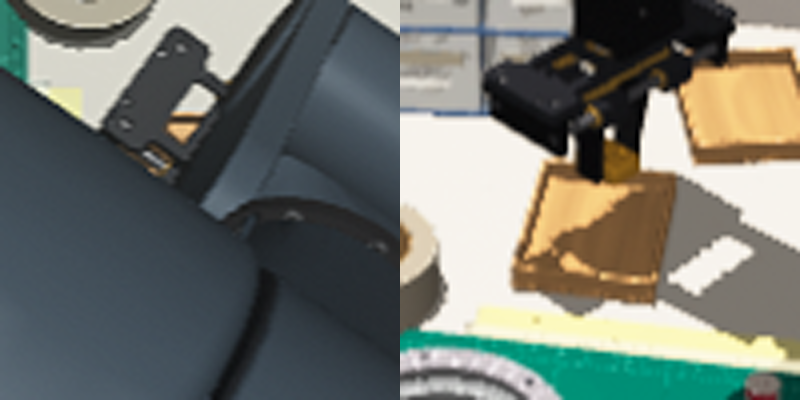

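The right crop shows the wax held between the fingers at (620,160), above the near tray at (595,235). I'll lower it.

>>> play_rows:
  moves:
    - [[-2,2,25,0,0,0],[0,0,20,0,0,0],[0,0,15,0,0,0],[0,0,6,0,0,0],[0,0,0,0,0,0]]

```text
time_s: 16.8
position: [0.5118, -0.2186, 0.0274]
tcp_rot: [[-0.808, 0.589, -0.001], [0.589, 0.808, 0.0], [0.001, -0.0, -1.0]]
force: [-0.4, -0.0, 0.4]
opening: 0.342
grasp_force: 29.8
```

>>> play_rows:
  moves:
    - [[0,0,1,0,0,0],[0,0,1,0,0,0],[0,0,1,0,0,0],[0,0,0,0,0,0]]

```text
time_s: 17.2
position: [0.5119, -0.219, 0.0247]
tcp_rot: [[-0.808, 0.589, 0.001], [0.589, 0.808, -0.0], [-0.001, -0.0, -1.0]]
force: [-0.3, 0.3, 0.4]
opening: 0.342
grasp_force: 29.8
```

>>> play_rows:
  moves:
    - [[0,0,1,0,0,0],[0,0,1,0,0,0],[0,0,1,0,0,0],[0,0,0,0,0,0]]

```text
time_s: 17.6
position: [0.5118, -0.2189, 0.0213]
tcp_rot: [[-0.808, 0.589, -0.0], [0.589, 0.808, 0.0], [0.0, -0.0, -1.0]]
force: [-0.5, 1.1, 1.3]
opening: 0.345
grasp_force: 29.8
```

>>> play_rows:
  moves:
    - [[0,0,0,0,0,0],[0,0,0,0,0,0],[0,0,0,0,0,0],[0,0,0,0,0,0],[0,0,0,0,0,0]]
  fingers: 0.1

```text
time_s: 18.1
position: [0.5118, -0.2189, 0.0212]
tcp_rot: [[-0.808, 0.589, -0.0], [0.589, 0.808, 0.0], [0.0, -0.0, -1.0]]
force: [0.3, -0.3, 0.7]
opening: 0.543
grasp_force: 0.0
```

>>> play_rows:
  moves:
    - [[0,0,-10,0,0,0],[0,0,-30,0,0,0],[0,0,-50,0,0,0],[0,0,-50,0,0,0],[0,0,-40,0,0,0]]

```text
time_s: 18.6
position: [0.5121, -0.2191, 0.2047]
tcp_rot: [[-0.808, 0.589, 0.002], [0.589, 0.808, -0.002], [-0.003, 0.0, -1.0]]
force: [0.0, 0.0, -0.1]
opening: 0.548
grasp_force: 0.0
```

>>> play_rows:
  moves:
    - [[20,35,0,0,0,0],[20,35,0,0,0,0],[20,35,0,0,0,0],[20,35,0,0,0,0],[0,0,0,0,0,0]]

```text
time_s: 19.1
position: [0.5287, -0.054, 0.202]
tcp_rot: [[-0.811, 0.585, -0.001], [0.585, 0.811, 0.002], [0.002, 0.001, -1.0]]
force: [-0.0, 0.3, 0.8]
opening: 0.549
grasp_force: 0.0
```

Run:
```python
from h import *
T=bot.capture('top');S=bot.capture('side')
for k,z in(('lid_handle',.038),('wax_center',.0135),('cork_mat',0),('tray',0)):
 for n,p in(('T',T),('S',S)):
  for r in bot.pinpoint(p,k)[:2]: print(n,k,round(r['confidence'],2),onz(p,r['centre'],z).round(3))
cv2.imwrite('pics/i1.png',np.hstack([cv2.resize(p['image'][y:y+s,x:x+s],(400,400),interpolation=cv2.INTER_CUBIC) for p,x,y,s in((T,130,100,300),(S,200,115,280))]))
```

```text
T lid_handle 0.94 [0.481 0.353 0.038]
S lid_handle 0.62 [0.485 0.345 0.038]
T wax_center 0.59 [0.401 0.173 0.014]
T wax_center 0.56 [ 0.512 -0.223  0.014]
S wax_center 0.63 [ 0.524 -0.239  0.014]
S cork_mat 0.28 [0.39  0.154 0.   ]
T tray 0.87 [ 0.413 -0.415  0.   ]
T tray 0.85 [ 0.515 -0.218  0.   ]
S tray 0.77 [ 0.521 -0.235  0.   ]
```

View pics/i1.png

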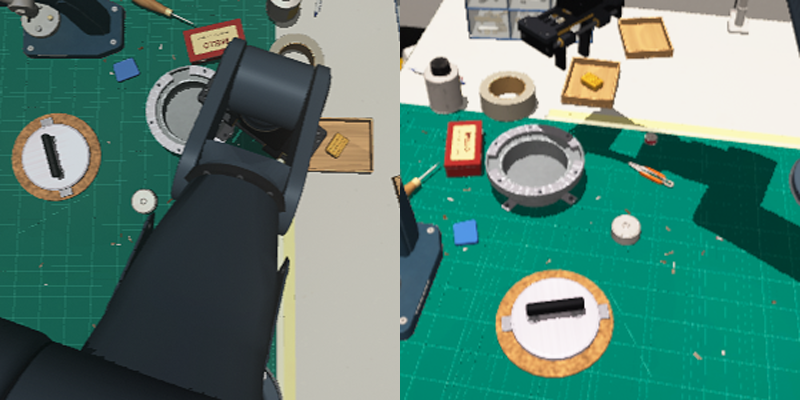

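The lid lies flat and central on the mat, at (556,310) in the side crop. The wax is in the tray meant, at (338,145) in the top crop and (592,80) in the side crop. The bystanders are where they were and the arm is clear.

```bash
python3 -c "
from rig import bot
print(bot.hand_in())"
```

```text
the job is handed in; nothing more can be done
None
```

The job is handed in: the lid lies flat, handle up, in the middle of the cork mat, and the wax block is in the left-hand tray. Nothing else appeared moved and the arm was clear; the hand-in returned no verdict.

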